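Finish a column of seed tins and zero the tin counter

TASK

Finish the column of seed tins on the wooden board: set the deep closed tin squarely on the tin already standing there, then the shallow closed tin squarely on top of that, sides in line, putting each down gently and not letting it fall. Once the column is complete, turn the counter's reset knob counter-clockwise all the way back to its zero stop, ready for the next column. Leave the standing tin and everything else on the bench where they are.

Things in the scene. Friction and masses are not known exactly. Their poses are not given: they have to be found in the camera images.
- board: dark wooden board fixed to the bench, 200 x 100 x 18 mm, the foot of the column; origin: centre of its underside, x along its length
- base_tin: closed galvanised-steel seed tin with a flat lid, 140 x 60 x 55 mm (length x width x height), the first of the column, already standing loose on the middle of the wooden board; origin: centre of its underside, x along its length, z up; the column is lined up on this tin
- deep_tin: closed galvanised-steel seed tin with a flat lid, 140 x 60 x 60 mm (length x width x height), the deeper of the two closed tins that stand on the bench, about 0.25 to 0.5 kg; origin: centre of its underside, x along its length, z up
- shallow_tin: closed galvanised-steel seed tin with a flat lid, 140 x 60 x 38 mm (length x width x height), the shallower of the two closed tins that stand on the bench, about 0.2 to 0.35 kg; origin: centre of its underside, x along its length, z up
- counter: grey counter box fixed to the bench, 120 x 120 x 50 mm, with a round white dial on top and the reset knob in its middle; origin: centre of its underside. The longest dial mark (zero) and a small brass stop pin are on its -x side
- reset_knob (a joint): angle of the reset knob on its upright axis through the middle of the counter: 0 is the zero stop (bar grip along the counter's x axis, white line on the knob towards the counter's -x side, nose beside the brass pin), and it grows to 3.0 as the knob turns clockwise seen from above. It turns stiffly and stays where it is left
- knob_grip (a point): point to grip on the knob's axis, 83 mm above the bench; it turns with the knob and its x axis runs along the bar grip. The knob is black: a disc 70 mm across, 8 mm thick, standing 2 mm over the counter's top, with a bar grip on it 66 mm long, 16 mm wide, from 60 to 96 mm above the bench; a white line on top of the bar marks the pointing (-x) half
- open_tin: bystander: an empty seed tin without lid, 140 x 60 x 55 mm, open at the top; origin: centre of its underside
- bowl: bystander: steel bowl, 90 mm across, 45 mm high; origin: centre of its underside
- pot_a: bystander: empty black plant pot, 80 mm across, 85 mm high; origin: centre of its underside
- pot_b: bystander: empty black plant pot, 80 mm across, 85 mm high; origin: centre of its underside
- trowel: bystander: hand scoop with wooden handle, 240 mm long, lying flat; origin: below its middle, x along it
- spray: bystander: white bottle, 66 mm across, 170 mm high; origin: centre of its underside
- labels: bystander: bundle of white plant labels, 90 x 30 x 20 mm; origin: centre of its underside
Not all that is in view belongs to the job. Leave any orange or pink look-alike of the shallow_tin alone.

How it is judged:
By the outcome, as a careful person would: the job done as asked, in the order asked, and still so for the second after the job is handed in, with the robot touching nothing.
It also fails if it takes over 67 s, if anything falls off the work surface, if the arm or the gripper's body presses on something with over 40 N, if the wrist force passes 120 N, or if a joint passes its speed limit or range.

ROBOT

A 6-joint arm with a two-finger parallel gripper is mounted at the origin on the work surface. World frame = base frame: x ahead of the robot, y to its left, z up, the work surface at z = 0. Lengths are in m, angles in degrees, forces in N, time in s.
With the tool pointing down it reaches from about 0.35 to 0.875 m from the base axis. Payload 4.2 kg.
Tool frame: the origin (TCP) lies midway between the tips of the shut fingers; the grasp point (between the pads) lies 19 mm behind it; z points along the fingers, y is the line along which they close (so a half turn about z gives the same grasp; the last joint's range is limited). The gripper opens to 87 mm and grips with 3 to 60 N. Pads are 19 mm wide; open, the fingers measure 117 mm over their backs; the gripper's body (75 mm by 190 mm) begins 51 mm behind the grasp point.
Start: joints at [-51.818, 22.042, 0.453, 0, -68.411, -14.817], TCP at [0.248, -0.574, 0.223] pointing down, gripper open.
Joint ranges: [-179.83, 179.83], [-69.29, 118.12], [-61.27, 80.66], [-181.25, 117.63], [-171.15, -9.14], [-177.46, 177.46]. Speed limits (degrees/s): [159.86, 159.86, 180, 180, 180, 180].

INTERFACE

Orientations are given as a 3x3 rotation matrix whose columns are the frame's x, y, z axes.
In Python, from station import * gives the robot as it stands.
- The arm moves only by the tool move_arm, never from a script. Its argument "targets" is text: rows parted by semicolons, each of 4 numbers parted by spaces: the shift along the world's x, y, z in units of 25 mm (1.0 is 25 mm), then the turn about the world's z in units of 5 degrees (1.0 is 5 degrees). In form: tx ty tz spin; .... A call has 1 to 10 rows; each row shifts and turns the commanded pose from where the row before left it; what a row does not reach is not made up. A row lasts 1/12 s, in which the tool goes at most 41.7 mm and 7.16 degrees, less where a joint would pass 70% of its speed; a pose out of reach is approached as far as the arm can. A call is refused whole if a number of a shift passes 1 or a number of a turn 1, either way. A call with a gripper value outside its range is refused whole. "gripper" is the finger opening in mm, from 0 to 87, set as the call begins (left out, the last holds). The fingers move at their own pace and stop on an object; the grip force is fixed at half the most. Time passes only in rows, so rows that do not move let the fingers close. It gives the time, the measured TCP pose, the force, the opening and the grip force at its end, in the units of the state.
- sense(): the state, without advancing time (a new reading comes with each control period).
- capture(name): name is "scene" or "side" or "wrist"; returns a dict with "image" (420x560x3 uint8, blue, green, red), "fx", "fy", "cx", "cy" (pixels), "world_from_camera" (4x4, takes a point from camera to world coordinates); the wrist camera has in their place "hand_eye" (4x4, takes a point from camera to tool coordinates, whose origin is the TCP and whose axes are the flange's). Camera axes: x right, y up, looking along -z (the intrinsics and any distortion apply to the point x, -y, -z); pixel columns grow to the right and rows downward; lengths in m; the calibration is good to about 2 mm. A picture is of the moment at which its call begins: read the wrist's pose just before it. There is no depth.
- finish_job(): hands the job in; it is judged then, once.
The state is a dict: "time_s": time; "joints": joint angles; "joint_velocities": joint speeds; "effort": joint torques, N m; "tcp_pos": TCP position; "ee_rot": TCP orientation; "wrist_force": force on the tool from outside, world axes, zero at the start; "moment": the same for the moment, N m; "gripper_width": opening from 0.0 (shut) to 1.0 (fully open); "gripper_force": force on a finger pad.
Only numpy, scipy, OpenCV 4.12 (cv2) and the standard library are available. Lean on these libraries where they do the work, as an engineer would, in place of code of your own. Each camera call takes 0.05 s, during which the arm holds its last target. There are 200 camera calls.

## Working session

There is one attempt and no reset: what is moved stays moved. The work goes in short steps, Python scripts to look and compute and a tool call to move; the robot and the scene stay as the last step left them, time stands still between calls to the robot, and variables do not carry over. Pictures are saved under pics/ and viewed, at most 10 in all, crops included, and the job is handed in when it is done.

Besides the shell and the picture viewer there is one more tool, called after "Request:" as a command line: name --argument value ..., lists and objects as JSON in quotes. move_arm: Moves the arm, as the interface text tells. Its arguments: {"type":"object","properties":{"targets":{"type":"string"},"gripper":{"type":"number"}},"required":["targets"]}

```bash
mkdir -p pics
python3 - <<'E'
from station import *
import cv2,numpy as np,pickle
d={}
for n in("scene","side","wrist"):
    s=sense();c=capture(n);d[n]=(c,s);cv2.imwrite(f"pics/{n}0.png",c["image"])
    print(n,{k:np.round(v,3).tolist() for k,v in c.items() if k!="image"})
pickle.dump(d,open("d0.pkl","wb"));print(s["ee_rot"],s["time_s"])
E
```

```text
scene {'fx': 383.536, 'fy': 383.536, 'cx': 287.112, 'cy': 209.941, 'world_from_camera': [[-0.04, -0.781, 0.623, 1.044], [0.999, -0.03, 0.026, 0.022], [-0.001, 0.623, 0.782, 0.743], [0.0, 0.0, 0.0, 1.0]]}
side {'fx': 509.067, 'fy': 509.067, 'cx': 282.415, 'cy': 211.21, 'world_from_camera': [[-0.825, 0.304, -0.477, 0.024], [-0.565, -0.435, 0.701, 0.787], [0.005, 0.848, 0.531, 0.658], [0.0, 0.0, 0.0, 1.0]]}
wrist {'fx': 314.595, 'fy': 314.595, 'cx': 283.157, 'cy': 213.501, 'hand_eye': [[-0.001, 0.964, 0.265, 0.071], [1.0, 0.001, 0.0, -0.0], [-0.0, 0.265, -0.964, -0.162], [0.0, 0.0, 0.0, 1.0]]}
[[-9.18072359e-01 -3.96411820e-01 -9.01253928e-04]
 [-3.96412829e-01  9.18070572e-01  1.81481816e-03]
 [ 1.07999340e-04  2.02340301e-03 -9.99997947e-01]] 0.1
```

View pics/scene0.png

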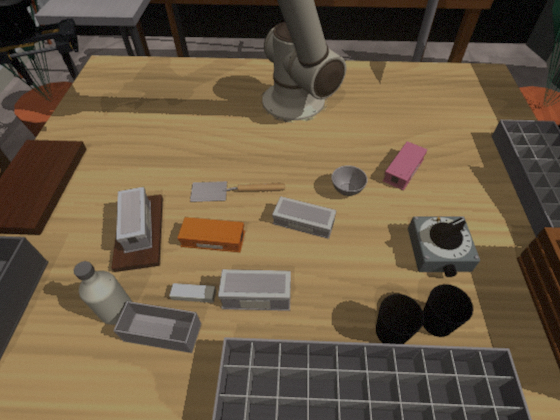

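View pics/side0.png

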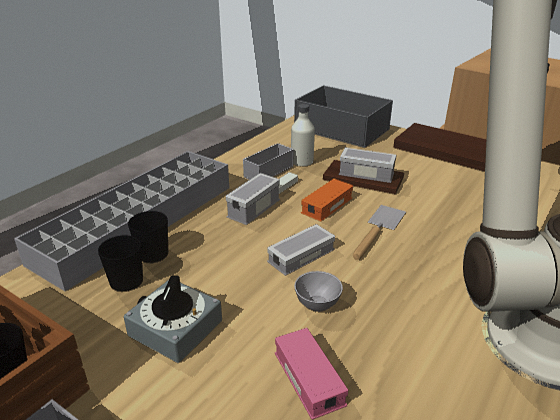

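Candidates in the scene view:
- Closed grey tins: (304,217), which looks shallow; (255,290), which looks deep; and (134,218) on the board, the base.
- Decoys: orange (212,235), pink (405,165) and the open tin (158,327).

By the description, deep = (255,290) and shallow = (304,217). The counter is at (443,243). I'll check this in one close crop and measure.

```bash
cat > h.py <<'E'
import numpy as np,cv2
def ray(c,T,px):
    px=np.atleast_2d(np.array(px,float))
    d=np.c_[(px[:,0]-c["cx"])/c["fx"],-(px[:,1]-c["cy"])/c["fy"],-np.ones(len(px))]
    return T[:3,3],d@T[:3,:3].T
def onz(c,T,px,z):
    o,d=ray(c,T,px);return o+d*((z-o[2])/d[:,2])[:,None]
def tw(c,s):
    T=np.eye(4);T[:3,:3]=np.array(s["ee_rot"]).reshape(3,3);T[:3,3]=s["tcp_pos"];return T@np.array(c["hand_eye"])
def proj(c,T,P):
    q=(np.atleast_2d(P)-T[:3,3])@T[:3,:3];return np.c_[c["cx"]+c["fx"]*q[:,0]/-q[:,2],c["cy"]-c["fy"]*q[:,1]/-q[:,2]]
E
python3 - <<'E'
from h import *
import pickle
d=pickle.load(open("d0.pkl","rb"));c=d["scene"][0];T=np.array(c["world_from_camera"]);im=c["image"]
P=lambda p,z:np.round(onz(c,T,p,z)[0],3)
for n,p,z in [("deep",(255,282),.06),("shallow",(305,213),.038),("base",(133,212),.073),("counter",(445,239),.05),("bowl",(349,178),.045),("spray",(86,268),.17),("sprayfoot",(115,310),0),("orange",(212,230),.038),("pota",(400,312),.085),("potb",(447,304),.085),("open",(158,322),.055),("labels",(192,292),.02)]:print(n,P(p,z))
a=cv2.resize(im[190:320,190:350],(640,520),interpolation=2)
hs=cv2.cvtColor(im,cv2.COLOR_BGR2HSV)
f=lambda y,x,h,w:cv2.resize(im[y:y+h,x:x+w],(400,300),interpolation=2)
out=np.vstack([np.hstack([f(245,205,75,100),f(190,260,75,100)]),np.hstack([f(180,95,90,120),f(205,400,75,100)])])
cv2.imwrite("pics/crop.png",out)
E
```

```text
deep [ 0.685 -0.057  0.06 ]
shallow [0.49  0.041 0.038]
base [ 0.53  -0.343  0.073]
counter [0.56  0.346 0.05 ]
bowl [0.38  0.149 0.045]
spray [ 0.728 -0.335  0.17 ]
sprayfoot [ 0.728 -0.345  0.   ]
orange [ 0.547 -0.169  0.038]
pota [0.748 0.214 0.085]
potb [0.729 0.302 0.085]
open [ 0.772 -0.23   0.055]
labels [ 0.692 -0.189  0.02 ]
```

View pics/crop.png

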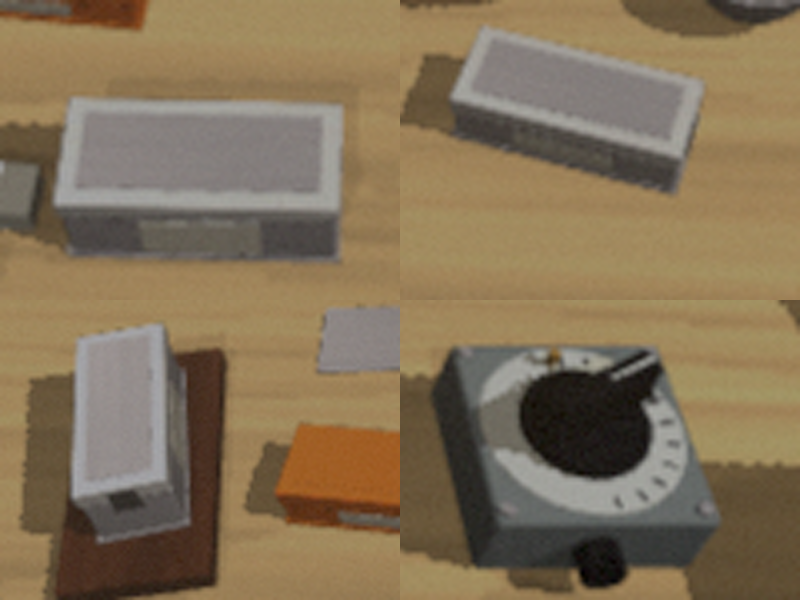

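The crop confirms it: the deep tin (top left) has a tall side, the shallow tin (top right) a low one, and the base stands on the board. The knob's white line points up-right, about 65° from zero. I'll pass over the base for a wrist look, then go on to the deep tin.

Request:
move_arm --targets "1 0.8 0 0; 1 0.8 0 0; 1 0.8 0 0; 1 0.8 0 0; 1 0.8 0 0; 1 0.8 0 0; 1 0.8 0 0; 1 0.8 0 0; 1 0.8 0 0; 1 0.8 0 0" --gripper 87

```text
time_s: 0.98
tcp_pos: [0.4988, -0.3724, 0.2223]
ee_rot: [[-0.918, -0.397, -0.001], [-0.397, 0.918, 0.0], [0.0, 0.001, -1.0]]
wrist_force: [0.6, -0.7, 0.8]
gripper_width: 0.996
gripper_force: 0.0
```

Request:
move_arm --targets "0.7 0.6 0 0; 0.6 0.6 0 0; 0 0 0 0; 0 0 0 0"

```text
time_s: 1.32
tcp_pos: [0.5309, -0.3428, 0.2219]
ee_rot: [[-0.917, -0.398, -0.001], [-0.398, 0.917, 0.001], [0.001, 0.001, -1.0]]
wrist_force: [-0.6, -0.1, -0.1]
gripper_width: 0.998
gripper_force: 0.0
```

```bash
cat > w.py <<'E'
import sys,pickle
from station import *
from h import *
def wrist(name):
    s=sense();c=capture("wrist");pickle.dump((c,s),open(name+".pkl","wb"));cv2.imwrite(f"pics/{name}.png",c["image"])
    print(np.round(s["tcp_pos"],4),"yaw y",round(np.degrees(np.arctan2(s["ee_rot"][1][1],s["ee_rot"][0][1])),2),"J6",s["joints"][5],"t",s["time_s"]);return c,s
def tins(c,s,z,lo=90,smax=60):
    hs=cv2.cvtColor(c["image"],cv2.COLOR_BGR2HSV);m=((hs[...,1]<smax)&(hs[...,2]>lo)).astype(np.uint8)*255
    m=cv2.morphologyEx(m,cv2.MORPH_CLOSE,np.ones((5,5)))
    for k in cv2.findContours(m,cv2.RETR_EXTERNAL,cv2.CHAIN_APPROX_NONE)[0]:
        if cv2.contourArea(k)<1500:continue
        p=onz(c,tw(c,s),k[:,0],z)
        r=cv2.minAreaRect((p[:,:2]*1000).astype(np.float32))
        print("px",np.round(k[:,0].mean(0)),"rect mm",np.round(r[0],1),np.round(r[1],1),round(r[2],1), "area/rect",round(cv2.contourArea((p[:,:2]*1000).astype(np.float32))/(r[1][0]*r[1][1]),3))
if __name__=="__main__":
    c,s=wrist(sys.argv[1]);tins(c,s,float(sys.argv[2]))
E
python3 w.py base1 .073
```

```text
[ 0.5309 -0.3428  0.2219] yaw y 113.47 J6 -48.31812423919508 t 1.3167
px [224. 327.] rect mm [ 690.7 -348.2] [52.  73.1] 23.4 area/rect 0.747
px [ 29. 221.] rect mm [ 659.6 -571.6] [58.5 60.9] 10.1 area/rect 0.468
px [280. 189.] rect mm [ 527.  -348.5] [140.6  61.3] 16.2 area/rect 0.974
px [443. 134.] rect mm [ 410.9 -221.4] [ 52.9 103.9] 4.8 area/rect 0.711
```

View pics/base1.png

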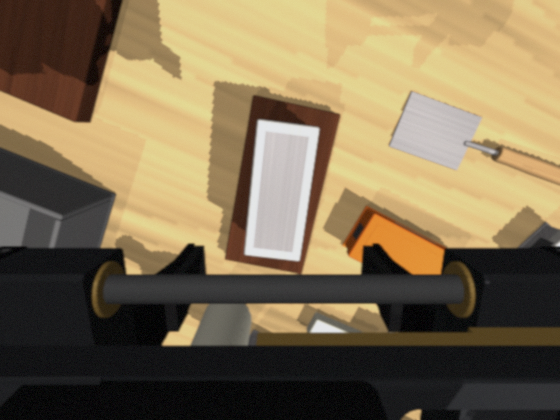

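The base tin's lid is in full view around (280,189) and measures 140.6 x 61.3 mm, which fits. It's centred at (0.527,-0.3485) with its long axis at 16.2°. Next, the deep tin.

Request:
move_arm --targets "0.5 0.9 0 1; 0.5 0.9 0 1; 0.5 0.9 0 1; 0.5 0.9 0 1; 0.5 0.9 0 1; 0.5 0.9 -0.2 1; 0.5 0.9 -0.2 1; 0.5 0.9 -0.2 1; 0.5 0.9 -0.2 1; 0.5 0.9 -0.2 1"

```text
time_s: 2.2
tcp_pos: [0.6552, -0.119, 0.1974]
ee_rot: [[-0.284, -0.959, -0.0], [-0.959, 0.284, -0.0], [0.0, 0.0, -1.0]]
wrist_force: [0.3, -0.2, -0.2]
gripper_width: 1.004
gripper_force: 0.0
```

Request:
move_arm --targets "0.6 0.9 0 1; 0.4 0.9 0 1; 0.2 0.6 0 1; 0 0 0 0.4; 0 0 0 0; 0 0 0 0"

```text
time_s: 2.7
tcp_pos: [0.685, -0.0597, 0.1974]
ee_rot: [[0.004, -1.0, -0.001], [-1.0, -0.004, -0.0], [0.0, 0.001, -1.0]]
wrist_force: [-0.4, 0.1, -0.7]
gripper_width: 0.996
gripper_force: 0.0
```

```bash
python3 w.py deep1 .06
```

```text
[ 0.685  -0.0597  0.1974] yaw y -179.76 J6 -8.218712219249777 t 2.7
px [283. 202.] rect mm [687.1 -56.3] [ 60.4 140.1] 0.6 area/rect 0.974
px [281.  65.] rect mm [ 688.5 -181.2] [78.9 27. ] 87.9 area/rect 0.95
px [546.  67.] rect mm [ 460.5 -178.3] [ 30.6 103.5] 13.2 area/rect 0.636
px [178.  48.] rect mm [ 772.9 -195.7] [75.1 66.8] 89.9 area/rect 0.617
px [ 73. 170.] rect mm [ 865.5 -106.1] [228.2 168.6] 76.8 area/rect 0.404
```

View pics/deep1.png

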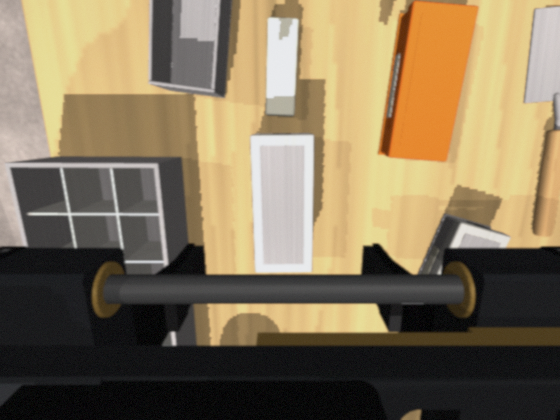

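The deep tin's lid, at pixel (283,202), measures 140 x 60 mm and is centred at (0.6871,-0.0563), nearly square to the tool. The tray on the left stays clear. Descend and grip.

Request:
move_arm --targets "0.08 0.14 -0.5 0.07; 0 0 -1 0; 0 0 -1 0; 0 0 -1 0; 0 0 -1 0; 0 0 -1 0; 0 0 -0.8 0; 0 0 -0.5 0; 0 0 -0.2 0; 0 0 0 0"

```text
time_s: 3.58
tcp_pos: [0.6866, -0.0557, 0.021]
ee_rot: [[0.012, -1.0, -0.003], [-1.0, -0.012, -0.0], [0.0, 0.003, -1.0]]
wrist_force: [-1.0, 0.1, 0.8]
gripper_width: 1.004
gripper_force: 0.0
```

Request:
move_arm --targets "0 0 0 0; 0 0 0 0; 0 0 0 0; 0 0 0 0; 0 0 0 0; 0 0 0 0; 0 0 0 0; 0 0 0 0" --gripper 40

```text
time_s: 4.25
tcp_pos: [0.6865, -0.0553, 0.0233]
ee_rot: [[0.012, -1.0, -0.002], [-1.0, -0.012, -0.0], [0.0, 0.002, -1.0]]
wrist_force: [-4.3, 0.7, 5.9]
gripper_width: 0.687
gripper_force: 30.0
```

Gripped at about 60 mm. Lift and carry to above the base.

Request:
move_arm --targets "0 0 0.3 0; 0 0 0.6 0; 0 0 1 0; 0 0 1 0; 0 0 1 0; 0 0 1 0; -0.2 -0.2 1 0; -0.4 -0.4 0.7 -0.5; -0.6 -0.7 0.4 -0.8; -0.7 -0.8 0 -1"

```text
time_s: 5.08
tcp_pos: [0.6416, -0.1074, 0.1999]
ee_rot: [[-0.189, -0.982, 0.006], [-0.982, 0.189, 0.0], [-0.001, -0.006, -1.0]]
wrist_force: [0.5, -0.9, -4.0]
gripper_width: 0.688
gripper_force: 30.0
```

Request:
move_arm --targets "-0.6 -0.9 0 -1; -0.6 -0.9 0 -1; -0.6 -0.9 0 -1; -0.6 -0.9 0 -1; -0.5 -0.9 0 -1; -0.5 -0.9 0 -1; -0.4 -0.9 0 -1; -0.4 -0.9 0 -1; -0.3 -0.8 0 -1; -0.2 -0.7 0 -1"

```text
time_s: 5.92
tcp_pos: [0.5213, -0.3263, 0.1966]
ee_rot: [[-0.876, -0.483, -0.0], [-0.483, 0.876, 0.001], [-0.0, 0.001, -1.0]]
wrist_force: [-0.0, -0.2, -4.0]
gripper_width: 0.687
gripper_force: 30.0
```

Request:
move_arm --targets "-0.2 -0.5 0 -1; -0.14 -0.32 0 -1; 0 0 0 -0.6; 0 0 0 0; 0 0 0 0; 0 0 0 0"

```text
time_s: 6.42
tcp_pos: [0.5139, -0.3454, 0.197]
ee_rot: [[-0.96, -0.281, -0.0], [-0.281, 0.96, 0.001], [0.0, 0.001, -1.0]]
wrist_force: [-0.0, -0.0, -4.6]
gripper_width: 0.687
gripper_force: 30.0
```

Run:
```python
from w import *
c,s=wrist("over1");print(s["gripper_width"],s["wrist_force"],s["gripper_force"])
z=s["tcp_pos"][2]
tins(c,s,z-.0233+.06)
T=tw(c,s);print("base rect px (73mm)",)
r=cv2.boxPoints(((.527,-.3485),(.14,.06),16.2))
print(np.round(proj(c,T,np.c_[r,[.073]*4])))
```

```text
[ 0.5139 -0.3454  0.197 ] yaw y 106.3 J6 -54.737012905370754 t 6.4167
0.6868360105570045 [-0.0156606  -0.02435543 -4.59704344] 29.99355434838435
px [284. 318.] rect mm [ 526.1 -341.6] [15.5 59.2] 16.2 area/rect 0.928
px [283. 200.] rect mm [ 475.9 -356.3] [60.9 59. ] 16.2 area/rect 0.976
px [445. 129.] rect mm [ 429.4 -302.8] [22.8 44.7] 4.7 area/rect 0.713
base rect px (73mm)
[[309. 142.]
 [242. 142.]
 [246. 285.]
 [306. 285.]]
```

View pics/over1.png

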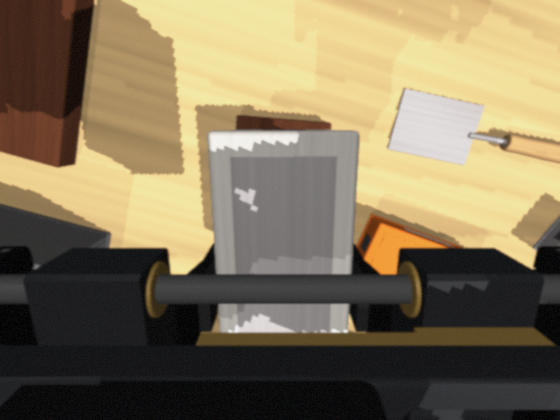

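The held tin is square in the fingers (lid about 210–357 px wide) and centred on the TCP. The shift still needed is +13.6 mm in x and -3 mm in y. Then lower.

Request:
move_arm --targets "0.4 -0.12 0 0; 0.14 0 -0.3 0; 0 0 -0.8 0; 0 0 -0.9 0; 0 0 -0.7 0; 0 0 -0.5 0; 0 0 -0.3 0; 0 0 -0.1 0; 0 0 0 0; 0 0 0 0"

```text
time_s: 7.3
tcp_pos: [0.528, -0.3489, 0.1083]
ee_rot: [[-0.96, -0.28, 0.001], [-0.28, 0.96, -0.001], [-0.001, -0.001, -1.0]]
wrist_force: [0.6, 0.5, -3.7]
gripper_width: 0.686
gripper_force: 30.0
```

Run:
```python
from w import *
s=sense();print(s["tcp_pos"],s["wrist_force"])
c=capture("scene");cv2.imwrite("pics/s1.png",cv2.resize(c["image"][130:290,60:240],(720,640))[:600])
```

```text
[ 0.52804194 -0.34894896  0.10830121] [ 0.57586158  0.52351474 -3.70246774]
```

Request:
move_arm --targets "0 0 -0.15 0; 0 0 -0.12 0; 0 0 -0.08 0; 0 0 -0.05 0; 0 0 0 0; 0 0 0 0"

```text
time_s: 7.85
tcp_pos: [0.5274, -0.3487, 0.0975]
ee_rot: [[-0.96, -0.279, -0.0], [-0.279, 0.96, 0.0], [0.0, 0.0, -1.0]]
wrist_force: [-0.3, 0.6, -5.0]
gripper_width: 0.689
gripper_force: 30.0
```

Request:
move_arm --targets "0 0 -0.04 0; 0 0 0 0; 0 0 0 0"

```text
time_s: 8.1
tcp_pos: [0.5274, -0.3487, 0.0965]
ee_rot: [[-0.96, -0.279, -0.0], [-0.279, 0.96, 0.0], [0.0, 0.0, -1.0]]
wrist_force: [0.3, -0.1, -4.2]
gripper_width: 0.688
gripper_force: 30.0
```

Request:
move_arm --targets "0 0 -0.04 0; 0 0 0 0; 0 0 0 0"

```text
time_s: 8.35
tcp_pos: [0.5275, -0.3488, 0.0963]
ee_rot: [[-0.96, -0.28, 0.001], [-0.28, 0.96, -0.0], [-0.0, -0.001, -1.0]]
wrist_force: [-1.2, 0.4, 0.1]
gripper_width: 0.681
gripper_force: 30.0
```

The force went from -4.2 to about 0, so the tin is seated. Release and lift straight up.

Request:
move_arm --targets "0 0 0 0; 0 0 0 0; 0 0 0 0; 0 0 0 0; 0 0 0 0; 0 0 0 0" --gripper 87

```text
time_s: 8.85
tcp_pos: [0.5275, -0.3488, 0.0956]
ee_rot: [[-0.96, -0.279, 0.0], [-0.279, 0.96, -0.0], [-0.0, -0.0, -1.0]]
wrist_force: [-0.1, -0.2, 0.4]
gripper_width: 0.978
gripper_force: 0.0
```

Request:
move_arm --targets "0 0 0.3 0; 0 0 0.7 0; 0 0 1 0; 0 0 1 0; 0 0 1 0; 0 0 1 0; 0 0 0.5 0; 0 0 0 0; 0 0 0 0"

```text
time_s: 9.6
tcp_pos: [0.5275, -0.3486, 0.234]
ee_rot: [[-0.96, -0.279, 0.002], [-0.279, 0.96, -0.0], [-0.002, -0.001, -1.0]]
wrist_force: [-0.6, 0.4, -0.4]
gripper_width: 1.0
gripper_force: 0.0
```

```bash
python3 w.py placed1 .133
```

```text
[ 0.5275 -0.3486  0.234 ] yaw y 106.21 J6 -54.95058364349277 t 9.6
px [250. 326.] rect mm [ 643.5 -347.2] [44.1 61.6] 16.2 area/rect 0.606
px [283. 200.] rect mm [ 521.8 -350. ] [129.6  60.8] 16.2 area/rect 0.975
px [437. 117.] rect mm [ 418.5 -247.5] [43.3 84.6] 4.9 area/rect 0.713
```

View pics/placed1.png

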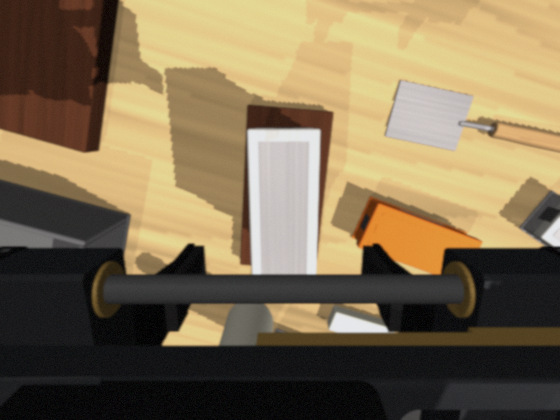

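The deep tin is down with its lid at (283,200). From its visible far end, the centre is (0.527,-0.3486) at 16.2°, so it's aligned to under 1 mm. Now the shallow tin.

Request:
move_arm --targets "-0.1 0.5 0 0.5; -0.1 1 0 0.8; -0.1 1 0 0.8; -0.1 1 0 0.8; -0.1 1 0 0.8; -0.1 1 0 0.8; -0.1 1 0 0.8; -0.1 1 0 0.8; -0.1 1 0 0.8; -0.1 1 -0.3 0.8"

```text
time_s: 10.48
tcp_pos: [0.5021, -0.1102, 0.2252]
ee_rot: [[-0.575, -0.818, -0.0], [-0.818, 0.575, -0.0], [0.0, 0.0, -1.0]]
wrist_force: [-0.4, -0.1, -0.0]
gripper_width: 0.999
gripper_force: 0.0
```

Request:
move_arm --targets "-0.1 1 -0.3 0.8; -0.1 1 -0.3 0.8; -0.1 1 -0.3 0.8; -0.1 1 -0.3 0.8; -0.1 1 -0.2 0.8; 0 0.6 0 0.1; 0 0.5 0 0; 0 0 0 0; 0 0 0 0"

```text
time_s: 11.23
tcp_pos: [0.4895, 0.0414, 0.1899]
ee_rot: [[-0.255, -0.967, -0.001], [-0.967, 0.255, -0.001], [0.001, 0.001, -1.0]]
wrist_force: [-0.1, 0.2, -0.2]
gripper_width: 1.001
gripper_force: 0.0
```

```bash
python3 w.py shal1 .038
```

```text
[0.4895 0.0414 0.1899] yaw y 165.25 J6 -38.569204825878266 t 11.2333
px [416. 252.] rect mm [368.1 130.8] [43.8 65.4] 41.2 area/rect 0.681
px [287. 193.] rect mm [486.3  40.1] [139.5  59.2] 74.0 area/rect 0.98
px [26. 37.] rect mm [ 673.9 -163.1] [35.8 62.5] 0.4 area/rect 0.736
```

View pics/shal1.png

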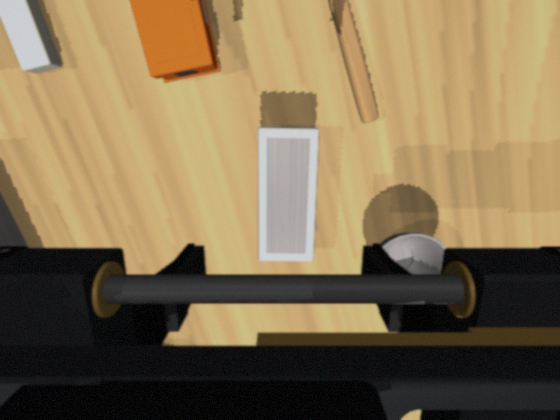

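The shallow tin is at pixel (287,193), 139.5 x 59.2 mm, centred at (0.4863,0.0401) with its long axis at 74°. The bowl at (415,255) sits lower than the gripper body will come.

Request:
move_arm --targets "-0.13 -0.05 -0.5 -0.25; 0 0 -1 0; 0 0 -1 0; 0 0 -1 0; 0 0 -1 0; 0 0 -1 0; 0 0 -0.9 0; 0 0 -0.5 0; 0 0 -0.3 0; 0 0 -0.1 0"

```text
time_s: 12.12
tcp_pos: [0.486, 0.0389, 0.0068]
ee_rot: [[-0.278, -0.961, -0.002], [-0.961, 0.278, -0.001], [0.002, 0.002, -1.0]]
wrist_force: [0.7, -0.3, -0.4]
gripper_width: 0.998
gripper_force: 0.0
```

Request:
move_arm --targets "0 0 0 0; 0 0 0 0; 0 0 0 0; 0 0 0 0; 0 0 0 0; 0 0 0 0; 0 0 0 0; 0 0 0 0" --gripper 40

```text
time_s: 12.78
tcp_pos: [0.4865, 0.0401, 0.0087]
ee_rot: [[-0.276, -0.961, 0.0], [-0.961, 0.276, 0.0], [-0.0, -0.0, -1.0]]
wrist_force: [-2.7, 0.6, 5.9]
gripper_width: 0.685
gripper_force: 30.0
```

Request:
move_arm --targets "0 0 0.3 0; 0 0 0.6 0; 0 0 1 0; 0 0 1 0; 0 0 1 0; 0 0 1 0; 0 0 1 0; 0 -0.3 1 0; 0 -0.6 1 -0.6; 0 -0.8 0.8 -0.8"

```text
time_s: 13.62
tcp_pos: [0.4866, -0.0022, 0.2274]
ee_rot: [[-0.392, -0.92, 0.002], [-0.92, 0.392, 0.001], [-0.001, -0.001, -1.0]]
wrist_force: [0.9, -0.7, -2.7]
gripper_width: 0.689
gripper_force: 30.0
```

Request:
move_arm --targets "0.1 -1 0.3 -0.8; 0.1 -1 0 -0.8; 0.1 -1 0 -0.8; 0.1 -1 0 -0.8; 0.1 -1 0 -0.8; 0.1 -1 0 -0.8; 0.1 -1 0 -0.8; 0.1 -1 0 -0.8; 0.1 -1 0 -0.8; 0.1 -1 0 -0.8"

```text
time_s: 14.45
tcp_pos: [0.5109, -0.2534, 0.2324]
ee_rot: [[-0.893, -0.45, -0.001], [-0.45, 0.893, 0.001], [0.001, 0.001, -1.0]]
wrist_force: [1.3, 0.7, -3.4]
gripper_width: 0.686
gripper_force: 30.0
```

Request:
move_arm --targets "0.1 -1 0 -0.8; 0.1 -0.9 0 -0.8; 0.1 -0.8 0 -0.6; 0.1 -0.6 0 0; 0.1 -0.3 0 0; 0.12 -0.2 0 0; 0 0 0 0; 0 0 0 0; 0 0 0 0"

```text
time_s: 15.2
tcp_pos: [0.5271, -0.3465, 0.233]
ee_rot: [[-0.961, -0.276, -0.0], [-0.276, 0.961, 0.0], [0.0, 0.001, -1.0]]
wrist_force: [0.4, 0.1, -2.9]
gripper_width: 0.687
gripper_force: 30.0
```

Run:
```python
from w import *
c,s=wrist("over2");print(s["gripper_width"],s["wrist_force"])
tins(c,s,s["tcp_pos"][2]-.0087+.038)
```

```text
[ 0.5271 -0.3465  0.233 ] yaw y 106.02 J6 -55.31378418311387 t 15.2
0.6870721117947955 [ 0.36206749  0.13068091 -2.87014102]
px [290. 319.] rect mm [ 542.7 -336.6] [16.4 69.2] 15.9 area/rect 0.854
px [283. 200.] rect mm [ 490.6 -357. ] [64.9 58.9] 16.0 area/rect 0.972
px [435. 117.] rect mm [ 438.7 -305.8] [22.  42.8] 4.8 area/rect 0.714
```

The shallow tin is held square and centred. It needs -2 mm in y, then lower from 0.233 to about 0.1417.

Request:
move_arm --targets "0 -0.08 -0.2 0.04; 0 0 -0.5 0; 0 0 -0.8 0; 0 0 -0.8 0; 0 0 -0.5 0; 0 0 -0.3 0; 0 0 -0.1 0; 0 0 -0.1 0; 0 0 0 0; 0 0 0 0"

```text
time_s: 16.08
tcp_pos: [0.5277, -0.3497, 0.1515]
ee_rot: [[-0.96, -0.279, 0.002], [-0.279, 0.96, -0.001], [-0.001, -0.001, -1.0]]
wrist_force: [-0.2, -0.6, -3.2]
gripper_width: 0.69
gripper_force: 30.0
```

Request:
move_arm --targets "0 0 -0.1 0; 0 0 -0.1 0; 0 0 -0.04 0; 0 0 0 0; 0 0 0 0; 0 0 0 0"

```text
time_s: 16.58
tcp_pos: [0.5272, -0.3495, 0.1447]
ee_rot: [[-0.96, -0.278, 0.0], [-0.278, 0.96, -0.0], [-0.0, -0.0, -1.0]]
wrist_force: [-1.1, -0.5, -2.9]
gripper_width: 0.685
gripper_force: 30.0
```

Request:
move_arm --targets "0 0.03 -0.04 0; 0 0 -0.03 0; 0 0 0 0; 0 0 0 0"

```text
time_s: 16.92
tcp_pos: [0.5271, -0.3487, 0.1427]
ee_rot: [[-0.96, -0.278, -0.0], [-0.278, 0.96, 0.0], [0.0, 0.0, -1.0]]
wrist_force: [0.4, 0.3, -3.1]
gripper_width: 0.687
gripper_force: 30.0
```

Request:
move_arm --targets "0 0 -0.04 0; 0 0 0 0; 0 0 0 0"

```text
time_s: 17.17
tcp_pos: [0.5272, -0.3487, 0.1418]
ee_rot: [[-0.96, -0.278, 0.0], [-0.278, 0.96, 0.0], [-0.0, -0.0, -1.0]]
wrist_force: [-0.4, 0.4, -3.2]
gripper_width: 0.68
gripper_force: 30.0
```

Request:
move_arm --targets "0 0 -0.03 0; 0 0 0 0; 0 0 0 0"

```text
time_s: 17.42
tcp_pos: [0.5272, -0.3488, 0.1418]
ee_rot: [[-0.96, -0.279, 0.0], [-0.279, 0.96, -0.0], [-0.0, -0.0, -1.0]]
wrist_force: [-1.2, 1.3, 1.9]
gripper_width: 0.688
gripper_force: 30.0
```

Seated. Release and lift.

Request:
move_arm --targets "0 0 0 0; 0 0 0 0; 0 0 0 0; 0 0 0 0; 0 0 0 0; 0 0 0 0" --gripper 87

```text
time_s: 17.92
tcp_pos: [0.5272, -0.3488, 0.141]
ee_rot: [[-0.96, -0.278, 0.0], [-0.278, 0.96, -0.0], [-0.0, -0.0, -1.0]]
wrist_force: [0.2, -0.3, 0.4]
gripper_width: 0.983
gripper_force: 0.0
```

Request:
move_arm --targets "0 0 0.3 0; 0 0 0.7 0; 0 0 1 0; 0 0 1 0; 0 0 1 0; 0 0 1 0; 0 0 0.7 0; 0 0 0.3 0; 0 0 0 0; 0 0 0 0"

```text
time_s: 18.75
tcp_pos: [0.5269, -0.3484, 0.2905]
ee_rot: [[-0.961, -0.278, -0.0], [-0.278, 0.961, 0.001], [0.0, 0.001, -1.0]]
wrist_force: [-0.1, 0.5, -0.1]
gripper_width: 0.997
gripper_force: 0.0
```

Run:
```python
from w import *
c,s=wrist("placed2");tins(c,s,.171)
c=capture("scene");s=capture("side");T=np.array(c["world_from_camera"])
o,_=ray(c,T,[[0,0]])
pickle.dump((c,s),open("d1.pkl","wb"))
f=lambda im,y,x,h,w:cv2.resize(im[y:y+h,x:x+w],(400,300),interpolation=2)
cv2.imwrite("pics/chk2.png",np.vstack([np.hstack([f(c["image"],150,85,120,160),f(s["image"],120,310,90,120)]),np.hstack([f(c["image"],205,400,75,100),f(s["image"],265,115,98,130)])]))
```

```text
[ 0.5269 -0.3484  0.2905] yaw y 106.16 J6 -54.99229341883043 t 18.75
px [255. 323.] rect mm [ 655.  -341.9] [48.3 68.8] 16.0 area/rect 0.634
px [ 58. 224.] rect mm [ 610.2 -547.5] [103.  44.] 89.9 area/rect 0.49
px [283. 201.] rect mm [ 525.9 -348.9] [137.8  60.9] 16.1 area/rect 0.97
px [417. 119.] rect mm [ 421.  -255.4] [40.6 78.8] 4.9 area/rect 0.714
```

View pics/chk2.png

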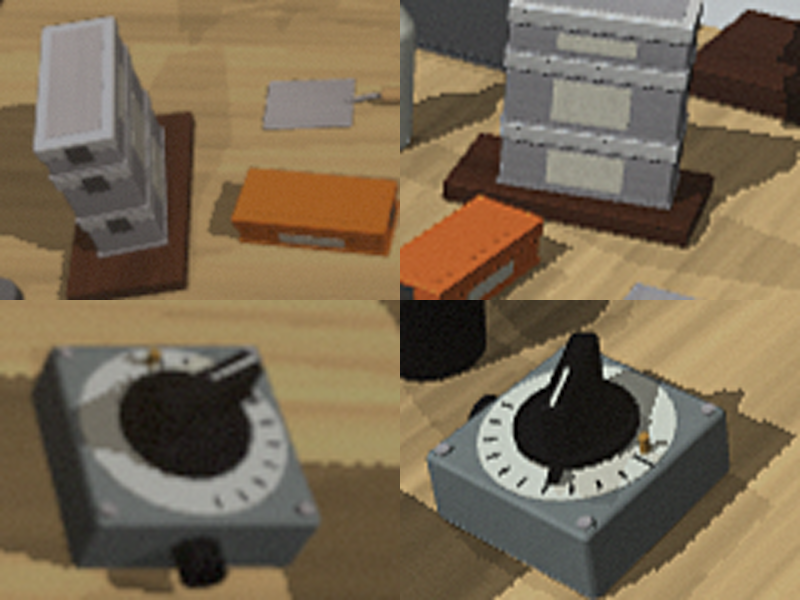

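The column is stacked and in line: the top lid comes out at (0.527,-0.3486), 16.1°. The knob's white line points up-right in the scene view. Now to the counter.

Request:
move_arm --targets "0 0.5 0 0.3; 0 1 0 0.7; 0 1 0 0.7; 0 1 0 0.7; 0 1 0 0.7; 0.1 1 0 0.7; 0.1 1 0 0.7; 0.1 1 0 0.7; 0.1 1 0 0.7; 0.1 1 0 0.7"

```text
time_s: 19.73
tcp_pos: [0.539, -0.1094, 0.2903]
ee_rot: [[-0.651, -0.759, -0.001], [-0.759, 0.651, 0.0], [0.001, 0.001, -1.0]]
wrist_force: [-0.3, -0.4, 0.3]
gripper_width: 1.002
gripper_force: 0.0
```

Request:
move_arm --targets "0.1 1 0 0.7; 0.1 1 0 0.7; 0.1 1 0 0.7; 0.1 1 0 0.7; 0.1 1 0 0.7; 0.1 1 0 0.7; 0.1 1 0 0.7; 0.1 1 0 0.7; 0 1 0 0.7; 0 1 0 0.7"

```text
time_s: 20.57
tcp_pos: [0.5588, 0.1403, 0.2901]
ee_rot: [[-0.097, -0.995, -0.002], [-0.995, 0.097, -0.001], [0.001, 0.002, -1.0]]
wrist_force: [0.5, -0.1, 0.2]
gripper_width: 0.999
gripper_force: 0.0
```

Request:
move_arm --targets "0 1 0 0.7; 0 1 -0.2 0.7; 0 1 -0.4 0.7; 0 1 -0.4 0.7; 0 1 -0.4 0.7; 0 1 -0.2 0.7; 0 1 0 0.7; 0 0.8 0 0.7; 0 0 0 0.4; 0 0 0 0"

```text
time_s: 21.4
tcp_pos: [0.5585, 0.3352, 0.2494]
ee_rot: [[0.412, -0.911, -0.002], [-0.911, -0.412, -0.002], [0.001, 0.003, -1.0]]
wrist_force: [-0.6, -0.1, 0.2]
gripper_width: 0.995
gripper_force: 0.0
```

Run:
```python
from w import *
c,s=wrist("knob1")
T=tw(c,s)
g=cv2.cvtColor(c["image"],cv2.COLOR_BGR2HSV)
# white line on the black knob: bright small blob; dial white ring
m=((g[...,2]>150)&(g[...,1]<60)).astype(np.uint8)
n,l,st,ce=cv2.connectedComponentsWithStats(m)
for i in range(1,n):
    if st[i,4]>12 and st[i,1]<290: print("white",np.round(ce[i]),st[i,:5],np.round(onz(c,T,ce[i],.096)[0],4))
m=((g[...,2]<50)).astype(np.uint8)
n,l,st,ce=cv2.connectedComponentsWithStats(m)
for i in range(1,n):
    if st[i,4]>200: print("black",np.round(ce[i]),st[i,:5])
print(proj(c,T,[[.56,.346,.05],[.56,.346,.096]]))
```

```text
[0.5585 0.3352 0.2494] yaw y -155.65 J6 -20.80200391000039 t 21.4
white [49. 75.] [   0    0   94  158 2170] [0.8067 0.3166 0.096 ]
white [502. 100.] [ 459   64   83   85 3750] [0.4107 0.1617 0.096 ]
white [281. 200.] [ 220  138  126  125 6603] [0.5621 0.3368 0.096 ]
white [440. 246.] [436 240   8  13  40] [0.3864 0.3118 0.096 ]
black [157.  23.] [ 102    0   99   55 4054]
black [143. 106.] [  98   66   95   81 5684]
black [283. 204.] [ 255  177   56   64 2346]
black [227. 360.] [    0   244   560   176 54589]
black [380. 264.] [359 245  57  33 977]
black [492. 293.] [ 378  248  182   84 9392]
[[279.30423484 199.33777966]
 [278.83821509 209.10271226]]
```

View pics/knob1.png

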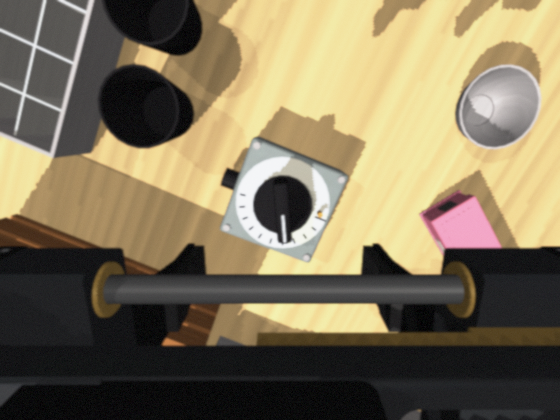

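The view shows the counter centred near (284,200), with the knob's white line from about (283,215) to (283,240), so the bar is nearly along tool x. The brass pin is at about (320,213) on the -x side, with corner screws at (257,147), (343,180), (307,257) and (227,227).

Run:
```python
from w import *
c,s=pickle.load(open("knob1.pkl","rb"));T=tw(c,s);im=c["image"];g=cv2.cvtColor(im,cv2.COLOR_BGR2HSV);v=g[...,2].astype(int)
# white dial ring: hull of big white blob -> ellipse centre via world circle
m=((g[...,2]>150)&(g[...,1]<60)).astype(np.uint8)
n,l,st,ce=cv2.connectedComponentsWithStats(m)
k=l[200,240] if l[200,240] else l[200,281]
i=[j for j in range(1,n) if 220<=st[j,0]<=225 and st[j,2]>100 and st[j,1]>130][0]
ys,xs=np.where((l==i));sel=(xs>228)&(ys<260)
# restrict to dial: use dark knob disc instead
d=(v<45).astype(np.uint8);n2,l2,st2,c2=cv2.connectedComponentsWithStats(d);j=l2[200,270]
dm=(l2==j).astype(np.uint8);cn=max(cv2.findContours(cv2.morphologyEx(dm,cv2.MORPH_CLOSE,np.ones((9,9))),0,1)[0],key=cv2.contourArea)
w=onz(c,T,cn[:,0],.060);(a,b),r=cv2.minEnclosingCircle((w[:,:2]*1000).astype(np.float32));print("disc z60",a,b,r)
for r0 in range(206,248,3):
    row=v[r0,270:298];print(r0,row.tolist())
sc=np.array([[257,147],[343,180],[307,257],[227,227]])
P=[]
for p in sc: # refine: local brightest
    x,y=p;w=v[y-6:y+7,x-6:x+7].astype(float);w=np.clip(w-np.percentile(w,85),0,None);yy,xx=np.mgrid[y-6:y+7,x-6:x+7];P.append([(w*xx).sum()/w.sum(),(w*yy).sum()/w.sum()])
W=onz(c,T,P,.051)[:,:2];print(np.round(W,4).tolist(),"ctr",W.mean(0))
for a,b in((0,1),(3,2),(0,3),(1,2)):print(a,b,np.degrees(np.arctan2(*(W[b]-W[a])[::-1])),np.linalg.norm(W[b]-W[a]))
br=(g[...,0]>8)&(g[...,0]<25)&(g[...,1]>110);yy,xx=np.where(br[195:235,305:335]);print("brass",xx.mean()+305,yy.mean()+195,len(xx),onz(c,T,[[xx.mean()+305,yy.mean()+195]],.055))
```

```text
disc z60 552.4785766601562 353.11309814453125 38.000213623046875
206 [41, 38, 39, 36, 34, 35, 38, 41, 41, 42, 40, 37, 41, 38, 40, 36, 38, 30, 27, 24, 20, 24, 20, 19, 21, 24, 25, 19]
209 [37, 39, 42, 40, 36, 33, 34, 40, 40, 41, 39, 42, 40, 37, 38, 35, 38, 27, 30, 24, 26, 23, 24, 21, 19, 17, 19, 19]
212 [41, 37, 38, 39, 35, 32, 40, 40, 40, 44, 40, 39, 37, 40, 37, 38, 40, 34, 29, 20, 19, 19, 17, 22, 24, 21, 22, 20]
215 [38, 38, 39, 38, 35, 33, 35, 37, 44, 48, 80, 129, 165, 159, 117, 68, 43, 30, 32, 25, 17, 16, 17, 22, 20, 16, 24, 22]
218 [39, 41, 39, 41, 39, 38, 33, 36, 44, 52, 101, 169, 220, 218, 165, 96, 48, 37, 32, 26, 25, 21, 23, 21, 21, 22, 19, 23]
221 [43, 40, 37, 40, 38, 35, 35, 40, 41, 48, 79, 144, 203, 223, 192, 120, 54, 35, 34, 27, 26, 24, 21, 22, 17, 20, 18, 22]
224 [39, 40, 42, 37, 38, 35, 35, 39, 38, 43, 68, 131, 200, 229, 212, 137, 64, 39, 31, 29, 25, 21, 20, 20, 21, 23, 24, 26]
227 [39, 37, 42, 40, 38, 36, 32, 36, 35, 44, 60, 116, 192, 230, 216, 150, 75, 41, 33, 32, 24, 19, 23, 26, 27, 32, 34, 37]
230 [107, 83, 64, 51, 43, 36, 34, 33, 39, 40, 56, 102, 176, 223, 218, 163, 
[... 391 characters left out ...]
90, 229, 216, 146, 73, 38, 33, 65, 103, 135, 156, 205, 236, 245, 245]
242 [192, 223, 242, 247, 247, 247, 244, 230, 189, 147, 121, 99, 100, 144, 176, 169, 136, 122, 142, 170, 200, 226, 230, 211, 181, 212, 238, 244]
245 [238, 241, 244, 246, 246, 246, 246, 246, 246, 246, 243, 235, 225, 234, 242, 245, 245, 245, 245, 245, 245, 245, 244, 243, 239, 236, 232, 226]
[[0.6091, 0.2998], [0.4961, 0.2965], [0.4942, 0.4032], [0.6045, 0.404]] ctr [0.55096416 0.3508932 ]
0 1 -178.35428132571323 0.11296492317265097
3 2 -179.58535839733034 0.11025812676533898
0 3 92.51917738260508 0.10432353389076983
1 2 91.0324382481116 0.10668638536600172
brass 319.4 213.86666666666667 15 [[0.51037749 0.34154568 0.055     ]]
```

Run:
```python
from w import *
c,s=pickle.load(open("knob1.pkl","rb"));T=tw(c,s);im=c["image"];g=cv2.cvtColor(im,cv2.COLOR_BGR2HSV);v=g[...,2].astype(float)
# dial outer edge on radial scans
ctr=proj(c,T,[[.552,.352,.052]])[0];E=[]
for a in np.radians(np.arange(0,360,5)):
    r=np.arange(34,54,.5);x=ctr[0]+r*np.cos(a);y=ctr[1]+r*np.sin(a)
    p=cv2.remap(v.astype(np.float32),x.astype(np.float32)[None],y.astype(np.float32)[None],1)[0]
    k=np.where((p[:-1]>=190)&(p[1:]<190))[0]
    if len(k):E.append([x[k[-1]],y[k[-1]]])
W=onz(c,T,E,.051)[:,:2]
for it in range(6):
    A=np.c_[2*W,np.ones(len(W))];q=np.linalg.lstsq(A,(W**2).sum(1),rcond=None)[0];R=np.sqrt(q[2]+q[0]**2+q[1]**2)
    e=abs(np.linalg.norm(W-q[:2],axis=1)-R);W=W[e<=max(.0015,np.percentile(e,85))]
print("dial centre",q[:2],"R",R,len(W))
L=[]
for r0 in range(217,240):
    w=np.clip(v[r0,278:289]-90,0,None);L.append([(w*np.arange(278,289)).sum()/w.sum(),r0])
Lw=onz(c,T,L,.096)[:,:2];d=Lw[-1]-Lw[0];vx,vy,x0,y0=cv2.fitLine(Lw.astype(np.float32),2,0,.01,.01).ravel()
if vx*d[0]+vy*d[1]<0:vx,vy=-vx,-vy
th=np.degrees(np.arctan2(vy,vx));print("line dir",th,"pts",Lw[0],Lw[-1],"dist of dial ctr to line",(q[0]-x0)*-vy+(q[1]-y0)*vx)
R_=np.array(s["ee_rot"]);print("tool x angle",np.degrees(np.arctan2(R_[1][0],R_[0][0])))
```

```text
dial centre [0.55508701 0.34936733] R 0.05633747420603408 65
line dir 118.61799 pts [0.55319418 0.35224554] [0.54156438 0.37363644] dist of dial ctr to line -0.000383237324169337
tool x angle -65.64534880039598
```

The knob's axis is at (0.5551,0.3494), which the line passes within 0.4 mm. The bar points at 118.6°, so about 61° CCW is left. Descend with the fingers across the bar and grip.

Request:
move_arm --targets "-0.14 0.57 -0.3 0.85; 0 0 -0.8 0; 0 0 -1 0; 0 0 -1 0; 0 0 -1 0; 0 0 -1 0; 0 0 -1 0; 0 0 -0.8 0; 0 0 -0.3 0; 0 0 -0.1 0" --gripper 60

```text
time_s: 22.28
tcp_pos: [0.5553, 0.3467, 0.0667]
ee_rot: [[0.475, -0.88, -0.003], [-0.88, -0.475, -0.003], [0.001, 0.004, -1.0]]
wrist_force: [-0.9, -0.0, 0.4]
gripper_width: 0.693
gripper_force: 0.0
```

Request:
move_arm --targets "0 0 0 0; 0 0 0 0; 0 0 0 0; 0 0 0 0; 0 0 0 0; 0 0 0 0; 0 0 0 0; 0 0 0 0; 0 0 0 0; 0 0 0 0" --gripper 4

```text
time_s: 23.12
tcp_pos: [0.5543, 0.3468, 0.0685]
ee_rot: [[0.476, -0.88, -0.004], [-0.88, -0.476, -0.003], [0.001, 0.005, -1.0]]
wrist_force: [-5.6, -1.1, 4.0]
gripper_width: 0.18
gripper_force: 30.0
```

```bash
python3 -c "
from station import *
s=sense();print(s['tcp_pos'],s['wrist_force'],s['moment'],s['gripper_width']*87,s['gripper_force'],s['joints'])"
```

```text
[0.55426969 0.34679896 0.0685308 ] [-5.63022494 -1.09873387  3.9584433 ] [-0.46045368  1.5455389   0.05647778] 15.652339025554694 30.000759355025366 [ 46.15785912  32.62034934  -5.65387456  -0.05952991 -52.00563731
 -17.71993786]
```

Gripped at 15.7 mm. Turn counter-clockwise, checking the moment.

Request:
move_arm --targets "-0.06 0.06 0 0; 0 0 0 0.3; 0 0 0 0.6; 0 0 0 0.8; 0 0 0 0.8; 0 0 0 0.8; 0 0 0 0.8; 0 0 0 0.8; 0 0 0 0.3; 0 0 0 0"

```text
time_s: 23.95
tcp_pos: [0.555, 0.3476, 0.0686]
ee_rot: [[0.814, -0.581, -0.001], [-0.581, -0.814, -0.003], [0.001, 0.003, -1.0]]
wrist_force: [1.5, -4.4, 1.8]
gripper_width: 0.183
gripper_force: 30.0
```

```bash
cat > st.py <<'E'
from station import *
import numpy as np
s=sense();R=np.array(s['ee_rot']);print(s['time_s'],np.round(s['tcp_pos'],4),np.round(s['wrist_force'],1),np.round(s['moment'],2),s['gripper_width']*87,'bar',np.degrees(np.arctan2(R[1][0],R[0][0]))+180,'J6',s['joints'][5])
E
python3 st.py
```

```text
23.95 [0.555  0.3476 0.0686] [ 1.5 -4.4  1.8] [-1.48 -0.35  0.06] 15.932998188861491 bar 144.45361349326143 J6 8.143516006966038
```

Request:
move_arm --targets "0 0 0 0.5; 0 0 0 0.8; 0 0 0 0.8; 0 0 0 0.8; 0 0 0 0.8; 0 0 0 0.8; 0 0 0 0.5; 0 0 0 0.3; 0 0 0 0; 0 0 0 0"

```text
time_s: 24.78
tcp_pos: [0.5553, 0.3485, 0.0686]
ee_rot: [[0.987, -0.159, 0.001], [-0.159, -0.987, -0.001], [0.001, 0.001, -1.0]]
wrist_force: [4.8, -3.6, -0.6]
gripper_width: 0.185
gripper_force: 30.0
```

```bash
python3 st.py
```

```text
24.7833 [0.5553 0.3485 0.0686] [ 4.8 -3.6 -0.6] [-1.47 -0.95  0.06] 16.082882506615697 bar 170.87802325166334 J6 34.55234130699074
```

Request:
move_arm --targets "0 0 0 0.4; 0 0 0 0.4; 0 0 0 0; 0 0 0 0"

```text
time_s: 25.12
tcp_pos: [0.5554, 0.3487, 0.0686]
ee_rot: [[0.996, -0.089, 0.001], [-0.089, -0.996, -0.001], [0.001, 0.001, -1.0]]
wrist_force: [3.4, -3.9, -0.6]
gripper_width: 0.183
gripper_force: 30.0
```

```bash
python3 st.py
```

```text
25.1167 [0.5554 0.3487 0.0686] [ 3.4 -3.9 -0.6] [-1.36 -0.91  0.09] 15.883551778375722 bar 174.88103968647894 J6 38.5526140430133
```

Request:
move_arm --targets "0 0 0 0.4; 0 0 0 0.4; 0 0 0 0; 0 0 0 0"

```text
time_s: 25.45
tcp_pos: [0.5553, 0.3489, 0.0686]
ee_rot: [[1.0, -0.02, 0.001], [-0.02, -1.0, -0.001], [0.001, 0.001, -1.0]]
wrist_force: [4.3, -2.9, 0.3]
gripper_width: 0.179
gripper_force: 30.0
```

```bash
python3 st.py
```

```text
25.45 [0.5553 0.3489 0.0686] [ 4.3 -2.9  0.3] [-1.33 -1.03  0.03] 15.580645052160623 bar 178.86531770365667 J6 42.5341148884692
```

Request:
move_arm --targets "0 0 0 0.4; 0 0 0 0.2; 0 0 0 0; 0 0 0 0"

```text
time_s: 25.78
tcp_pos: [0.5554, 0.349, 0.0686]
ee_rot: [[0.999, 0.032, 0.001], [0.032, -0.999, -0.001], [0.001, 0.001, -1.0]]
wrist_force: [3.5, -2.9, -1.3]
gripper_width: 0.179
gripper_force: 30.0
```

```bash
python3 st.py
```

```text
25.7833 [0.5554 0.349  0.0686] [ 3.5 -2.9 -1.3] [-1.32 -0.99  0.02] 15.600635086217123 bar 181.859603649879 J6 45.530055654719874
```

Request:
move_arm --targets "0 0 0 0.4; 0 0 0 0.2; 0 0 0 0; 0 0 0 0"

```text
time_s: 26.12
tcp_pos: [0.5552, 0.349, 0.0686]
ee_rot: [[0.997, 0.083, 0.0], [0.083, -0.997, -0.0], [0.0, 0.0, -1.0]]
wrist_force: [3.7, -3.8, 0.2]
gripper_width: 0.181
gripper_force: 30.0
```

```bash
python3 st.py
```

```text
26.1167 [0.5552 0.349  0.0686] [ 3.7 -3.8  0.2] [-1.28 -0.97 -0.64] 15.74704590605391 bar 184.7340521834363 J6 48.44104773385262
```

Request:
move_arm --targets "0 0 0 0.4; 0 0 0 0.2; 0 0 0 0; 0 0 0 0"

```text
time_s: 26.45
tcp_pos: [0.5548, 0.349, 0.0686]
ee_rot: [[0.991, 0.136, -0.0], [0.136, -0.991, -0.0], [-0.0, 0.0, -1.0]]
wrist_force: [3.6, -3.3, -1.1]
gripper_width: 0.191
gripper_force: 30.7
```

```bash
python3 st.py
```

```text
26.45 [0.5548 0.349  0.0686] [ 3.6 -3.3 -1.1] [-1.36 -0.8  -0.64] 16.599071669921994 bar 187.79115698451494 J6 51.48625961754554
```

The moment jumped to -0.64 N·m and the fingers started twisting on the bar, so the stop is reached at about 184.5°. Release in place, lift and verify.

Request:
move_arm --targets "0 0 0 0; 0 0 0 0; 0 0 0 0; 0 0 0 0; 0 0 0 0; 0 0 0 0" --gripper 60

```text
time_s: 26.95
tcp_pos: [0.5545, 0.35, 0.0686]
ee_rot: [[0.99, 0.138, 0.0], [0.138, -0.99, 0.0], [0.0, -0.0, -1.0]]
wrist_force: [0.1, 0.7, 0.2]
gripper_width: 0.561
gripper_force: 0.0
```

Request:
move_arm --targets "0 0 0.3 0; 0 0 0.8 0; 0 0 1 0; 0 0 1 0; 0 0 1 0; 0 0 1 0; 0 0 1 0; 0 0 0.8 0; 0 0 0 0; 0 0 0 0"

```text
time_s: 27.78
tcp_pos: [0.5549, 0.35, 0.2431]
ee_rot: [[0.99, 0.138, 0.003], [0.138, -0.99, 0.003], [0.003, -0.003, -1.0]]
wrist_force: [-0.4, 0.3, -0.9]
gripper_width: 0.689
gripper_force: 0.0
```

Run:
```python
from w import *
c,s=wrist("knob2");T=tw(c,s);g=cv2.cvtColor(c["image"],cv2.COLOR_BGR2HSV);v=g[...,2].astype(float)
C=np.array([.5553,.3492])
# sample bar top plane z=.096 in polar form: white line angle
for r in (.010,.014,.018,.022,.026):
    a=np.arange(140,230,.5);P=np.c_[C[0]+r*np.cos(np.radians(a)),C[1]+r*np.sin(np.radians(a)),np.full(len(a),.096)]
    q=proj(c,T,P).astype(np.float32);p=cv2.remap(v.astype(np.float32),q[:,0][None],q[:,1][None],1)[0]
    w=np.clip(p-90,0,None);print(r,p.max(),(w*a).sum()/max(w.sum(),1e-6),a[p.argmax()])
br=((g[...,0]>8)&(g[...,0]<28)&(g[...,1]>110)).astype(np.uint8)
n,l,st,ce=cv2.connectedComponentsWithStats(br)
for i in range(1,n):
    w=onz(c,T,ce[i],.055)[0]
    if 4<st[i,4]<200 and np.hypot(*(w[:2]-C))<.06:print("brass",w,st[i,4],np.degrees(np.arctan2(*(w[:2]-C)[::-1]))%360)
# counter square orientation: grey body + dial + knob region
m=((g[...,1]<75)).astype(np.uint8);q=proj(c,T,[[*C,.05]])[0].astype(int)
for nm,lo,hi in(("greyblue",85,125),):
    mk=((g[...,0]>=lo)&(g[...,0]<=hi)&(g[...,1]>15)&(v>60)).astype(np.uint8)
    mk=cv2.morphologyEx(mk,cv2.MORPH_OPEN,np.ones((3,3)))
    ys,xs=np.where(mk);w=onz(c,T,np.c_[xs,ys],.05)[:,:2];k=np.hypot(*(w-C).T)<.09;r=cv2.minAreaRect((w[k]*1000).astype(np.float32));print(nm,r)
pickle.dump((capture("scene"),capture("side")),open("d2.pkl","wb"))
```

```text
[0.5549 0.35   0.2431] yaw y -82.08 J6 51.58899416809339 t 27.7833
0.01 222.88281 180.9195328959723 182.5
0.014 226.1875 181.2201258982269 180.0
0.018 224.21875 181.79031551863193 182.0
0.022 219.65234 181.76106705234756 182.5
0.026 234.5 179.96680985932494 154.5
brass [0.5090691  0.34081514 0.055     ] 11 190.27994455841343
greyblue ((0.0, 0.0), (0.0, 0.0), 0.0)
```

Run:
```python
from w import *
c,s=pickle.load(open("knob2.pkl","rb"));T=tw(c,s);g=cv2.cvtColor(c["image"],cv2.COLOR_BGR2HSV);v=g[...,2].astype(float)
C=np.array([.5553,.3492])
# rectified top-down map 0.5mm/px: u -> +x, row -> +y
def rect(z,n=81,st=.001):
    x=C[0]+np.arange(-n,n+1)*st;y=C[1]+np.arange(-n,n+1)*st;X,Y=np.meshgrid(x,y)
    q=proj(c,T,np.c_[X.ravel(),Y.ravel(),np.full(X.size,z)]).astype(np.float32).reshape(*X.shape,2)
    return cv2.remap(c["image"],q[...,0],q[...,1],1)
A=rect(.096);gv=A.max(2).astype(float)
L=[]
for u in range(81-26,81-6):
    w=np.clip(gv[70:93,u]-100,0,None)
    L.append([u-81,(w*np.arange(70,93)).sum()/w.sum()-81])
L=np.array(L);print(np.round(L[::3],2).tolist());p=np.polyfit(*L.T,1);print("line yaw",np.degrees(np.arctan(p[0])),"offset",p[1])
B=rect(.05);gb=cv2.cvtColor(B,cv2.COLOR_BGR2HSV)
print("sample grey hsv",gb[81-52,81-45],gb[81+50,81-45],"wood",gb[81,81-72])
s_=gb[...,1].astype(float)
# edges of the box: saturation step grey->wood on -x side, and +-y sides
E=[]
for r in range(81-45,82+45,3):
    col=s_[r,8:40];d=np.diff(col);k=d.argmin();E.append([r-81,8+k-81])
E=np.array(E);m=np.median(E[:,1]);E=E[abs(E[:,1]-m)<5];p=np.polyfit(*E.T,1);print("-x edge",p,len(E),"yaw",-np.degrees(np.arctan(p[0])))
for sg in(-1,1):
    E=[]
    for u in range(81-45,82+45,3):
        col=s_[81+sg*45:81+sg*76:sg,u];d=np.diff(col);k=d.argmax();E.append([u-81,sg*(45+k)])
    E=np.array(E);m=np.median(E[:,1]);E=E[abs(E[:,1]-m)<5];p=np.polyfit(*E.T,1);print("y edge",sg,p,len(E),"yaw",np.degrees(np.arctan(p[0])))
# dial marks: dark angle profile
D=rect(.0515);gd=D.max(2).astype(np.float32)
for r in (42,45,48,51):
    a=np.arange(160,205,1.0);pr=cv2.remap(gd,(81+r*np.cos(np.radians(a))).astype(np.float32)[None],(81+r*np.sin(np.radians(a))).astype(np.float32)[None],1)[0];print(r,pr.astype(int).tolist())
```

```text
[[-26.0, 1.09], [-23.0, 1.8], [-20.0, -0.69], [-17.0, -0.49], [-14.0, -0.29], [-11.0, -0.16], [-8.0, -0.11]]
line yaw -4.278685367020508 offset -1.1698246139614459
sample grey hsv [ 77  13 177] [ 73  13 178] wood [ 22  97 241]
-x edge [-4.67434772e-02 -5.90103051e+01] 29 yaw 2.676255931631939
y edge -1 [ 4.75806452e-02 -5.79677419e+01] 31 yaw 2.7241156692009176
y edge 1 [5.29569892e-02 5.89032258e+01] 31 yaw 3.031380318249166
42 [243, 244, 244, 243, 243, 243, 243, 242, 238, 232, 215, 182, 139, 96, 64, 46, 39, 44, 55, 78, 115, 156, 191, 213, 219, 200, 167, 122, 80, 57, 45, 41, 51, 70, 98, 137, 175, 208, 230, 232, 231, 228, 223, 217, 212]
45 [244, 243, 240, 234, 226, 220, 221, 229, 235, 238, 234, 219, 184, 142, 103, 69, 52, 49, 56, 74, 106, 145, 180, 206, 214, 194, 152, 111, 76, 54, 48, 51, 61, 83, 115, 149, 179, 203, 218, 226, 232, 238, 239, 240, 238]
48 [244, 243, 238, 224, 197, 181, 184, 207, 232, 238, 240, 239, 234, 227, 216, 201, 190, 178, 160, 137, 109, 90, 98, 110, 122, 130, 136, 143, 150, 156, 162, 167, 173, 181, 185, 190, 191, 193, 194, 196, 198, 204, 213, 223, 233]
51 [244, 243, 240, 230, 210, 195, 202, 220, 234, 240, 243, 243, 243, 243, 243, 243, 242, 240, 237, 228, 207, 173, 159, 168, 191, 212, 225, 231, 233, 234, 236, 237, 238, 238, 237, 235, 232, 225, 215, 205, 198, 197, 201, 208, 220]
```

The counter's yaw measures 2.7–3.0° and the white line, on its unoccluded part, 2.8°. The knob is therefore at zero, which agrees with the stop I felt. The gripper is clear, so I'm handing in.

```bash
python3 -c "
from station import *
print(finish_job())"
```

```text
the job is handed in; nothing more can be done
None
```

The job is handed in at about 28 s: the deep tin and then the shallow tin sit on the base tin, each measured within about 1 mm and 0.2° of it, and the knob is back at its zero stop; nothing else was meant to be touched, and I did not re-measure the other objects.

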